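Ratchet the clamping lever of a sample press tight

ROBOT

A 6-joint arm with a two-finger parallel gripper is mounted at the origin on the work surface. World frame = base frame: x ahead of the robot, y to its left, z up, the work surface at z = 0. Lengths are in m, angles in rad, forces in N, time in s.
With the tool pointing down it reaches from about 0.35 to 0.85 m from the base axis. Payload 8.1 kg.
Tool frame: the origin (TCP) lies midway between the tips of the shut fingers; the grasp point (between the pads) lies robot.grasp_offset behind it (robot.grasp_offset is the distance from the TCP to the grasp point, in m); z points along the fingers, y is the direction in which the jaws open and shut (so a half turn about z gives the same grasp; the last joint's range is limited). The gripper opens to 93 mm and grips with 3 to 60 N. Pads are 15 mm wide; open, the fingers measure 128 mm over their backs; the gripper's body (75 mm by 188 mm) begins 65 mm behind the grasp point.
Start: joints at [1.052, 0.13, 1.488, -0, 1.523, -0.085], TCP at [0.252, 0.544, 0.219] pointing down, gripper open.
Joint ranges: [-2.96, 2.96], [-0.89, 2.26], [0.02, 2.5], [-1.34, 4.48], [0, 2.73], [-2.66, 2.66]. Speed limits (rad/s): [2.39, 2.39, 2.79, 3.14, 3.14, 3.14].

INTERFACE

Orientations are given as a rotation vector (axis times angle).
In Python, from plant import robot gives the robot as it stands.
- The arm moves only by the shell command python3 -m handwheel 'ROWS' [OPENING] [FORCE]. ROWS is text: rows parted by semicolons, each of 6 numbers parted by spaces: the shift along the world's x, y, z each as a share of 0.3 m, from -1 to 1, then the turn, a rotation vector about the world's x, y, z each as a share of 45 degrees, from -1 to 1. A call has 1 to 5 rows; each row is the pose to reach, as a shift and turn from the pose commanded when the call began; what a row does not reach only later rows make up. A row lasts 1/10 s, in which the tool goes at most 50 mm and 8.59 degrees, less where a joint would pass 70% of its speed; a pose out of reach is approached as far as the arm can. A call with a number of a shift or a turn outside -1 to 1 is refused whole. A call with a gripper value outside its range is refused whole. OPENING is the closure, from -1 (fully open) to 1 (shut), set as the call begins (- or left out, the last holds). The fingers move at their own pace and stop on an object; FORCE is the grip in N (left out, the last holds). Time passes only in rows, so rows that repeat a pose let the fingers close. It gives the time, the measured TCP pose, the force and the opening at its end, in the units of the state.
- robot.read_state(): the state, without advancing time (a new reading comes with each control period).
- robot.read_camera(name): name is "side" or "top"; returns (picture, depth): 384x512x3 uint8, red, green, blue; 384x512 float32, m along the optical axis (not along the pixel's ray), 0 where there is no reading.
- robot.camera_model(name): a dict with "camera_matrix" (3x3 intrinsics, pixels), "dist" ([k1, k2, p1, p2, k3] as OpenCV has them; the pictures are not rectified), "pose" (4x4, takes a point from camera to world coordinates). Camera axes: x right, y down, z forward; pixel columns grow to the right and rows downward; lengths in m; the calibration is good to about 2 mm. A picture is of the moment at which its call begins. camera_model takes no time and is no camera call.
- robot.close_job(): hands the job in, once; it reports no verdict.
Trained networks look in the newest picture that a camera, given by its name, has taken for a name from the list of things; names that differ only in an ending like _2 or _b are one class to them, and where a whole thing is asked for, a point or a joint stands for the part that bears it (a point fixed in the world has none). Each returns a list of dicts, best first, with "conf" (0 to 1); they miss things now and then, are a little off and sometimes report something else, mostly with a low value. They report only what shows in the picture. A call takes as long as a camera call. They do not tell look-alikes from the thing itself.
- robot.look_for(camera, query): "rect" ([centre column, centre row, width, height] in pixels, round what is visible of it).
- robot.silhouettes(camera, query): "pixels" (384x512 bool, what is visible of it) and "rect" ([centre column, centre row, width, height] in pixels, round what is visible of it).
- robot.tip_of(camera, query): "at" ([row, column] in pixels: a listed point, or the origin of a listed thing).
The state is a dict: "t": time; "q": joint angles; "dq": joint speeds; "joint_torque": joint torques, N m; "tool_pos": TCP position; "orientation": TCP orientation; "force": force on the tool from outside, world axes, zero at the start; "wrist_torque": the same for the moment, N m; "opening": finger opening in m.
Only numpy, scipy, OpenCV 4.12 (cv2) and the standard library are available. Lean on these libraries where they do the work, as an engineer would, in place of code of your own. Each camera call takes 0.05 s, during which the arm holds its last target.

TASK

Clamp the sample cell under the small press with its ratchet lever: swing the lever clockwise (seen from above) to the end of its swing, lift it off its serrations and, held up, swing it back to the other end, let it drop into the serrations again and turn it clockwise until the foot bears on the cell and turning the knob takes about 8.5 N. Do not overtighten the cell, leave the lever fully down, and let go without disturbing the bottle, jar and mouse nearby.

Things in the scene. Friction and masses are not known exactly. Their poses are not given: they have to be found in the camera images.
- press: white C-shaped press frame on a grey 170 x 140 x 20 mm base plate, 130 mm high without the lever; origin on the desk under the lever's turning axis, x to its column (the back), -x out of its open front, z up. On the frame's top, 45 mm from the axis, stand two upright 8 mm stop pins (tops 166 mm above the desk)
- pivot (a point): point on the lever's vertical turning axis, 174.5 mm above the desk, level with the knob's centre when the lever is down. Below it lie the lever's round disc (37 mm radius), a cap of 18 mm radius (top 12.5 mm below this point) and the 16 mm wide flat arm (upper face 22.5 mm below this point)
- knob (a point): centre, half-way up, of the grey plastic upright round knob at the end of the lever's arm: 20 mm diameter, 45 mm tall, 85 mm from the turning axis; its lower end stands on the arm. It has nothing around it within 40 mm but the arm. The spring and weight that hold the lever down amount to about 6 to 8 N at the knob, the lift is straight up without tilting
- lever (a joint): swing of the lever about the vertical axis, rad: 0 = arm points straight out of the press's front (its -x); grows clockwise seen from above (the tightening sense); solid stops at -0.8 and +0.8. Lifted, it turns almost freely (0.3 N at the knob)
- collar (a joint): height of the lever above its seat, m: 0 = down, 18 round-topped teeth (20 degrees apart) meshed, driving the screw both ways with 3.5 degrees of play; above 0.005 clear; top 0.010. Let down on crests it rests at about 0.0047 until turned to the next gap, where it snaps down unless held up; it may start on crests. Under load the teeth bind: ease the lever back 2 to 4 degrees before lifting
- foot_face (a point): centre of the lower face of the dark steel spring-backed foot (28 mm diameter) on the turning axis. It goes down 3.18 mm per radian of clockwise turn; the screw stays where it is left. Driving the meshed lever takes about 6 N (tangential at the knob) while the foot runs free, then 4.8 N more per radian once it touches the cell. Well clamped is 8.5 N in slow motion; 7.5 to 11 N will do
- cell_top (a point): centre of the top face of the round steel sample cell (48 mm diameter), fixed in the base plate under the foot. The gap to the foot is 2.6 to 3.8 mm at the start, so the first swing is never enough
- foot: the foot that presses on the cell; origin at the centre of its lower face
- cell: the sample cell; origin at the centre of its underside, 30 mm below its top face
- solvent_c (a point): centre of a small amber bottle, 48 mm diameter, 110 mm tall, standing near the press: leave it alone
- jar_c (a point): centre of a small white jar, 44 mm diameter, 50 mm tall, standing near the press: leave it alone
- mouse_c (a point): centre of a grey computer mouse, 100 x 58 x 31 mm: leave it alone
Things that resemble listed ones, but are neither listed nor needed, are in the scene too. Leave any blue or red look-alike of the press alone.

How it is judged:
By the outcome, as a careful person would: the job done as asked, in the order asked, and still so for the second after the job is handed in, with the robot touching nothing.
It also fails if it takes over 72 s, if anything falls off the work surface, if the arm or the gripper's body presses on something with over 40 N, if the wrist force passes 120 N, or if a joint passes its speed limit or range.

## Working session

There is one attempt and no reset: what is moved stays moved. The work goes in short steps, Python scripts to look and compute and a shell command to move; the robot and the scene stay as the last step left them, time stands still between calls to the robot, and variables do not carry over. Pictures are saved under pics/ and viewed, and the job is handed in when it is done.

```bash
ls; mkdir -p pics; cat > h.py <<'E'
import numpy as np, cv2
from plant import robot
def snap(c,name):
    p,d=robot.read_camera(c); cv2.imwrite(f'pics/{name}.png',cv2.cvtColor(p,cv2.COLOR_RGB2BGR)); np.save(f'pics/{name}_d.npy',d); return p,d
def ray(c,col,row):
    m=robot.camera_model(c); K=np.array(m['camera_matrix']);D=np.array(m['dist'])
    u=cv2.undistortPoints(np.array([[[col,row]]],float),K,D)[0,0]
    T=np.array(m['pose']); return T[:3,3], T[:3,:3]@np.array([u[0],u[1],1.])
def at_z(c,col,row,z):
    o,r=ray(c,col,row); return o+r*(z-o[2])/r[2]
def at_d(c,col,row,d):
    o,r=ray(c,col,row); return o+r*d
def proj(c,P):
    m=robot.camera_model(c); T=np.linalg.inv(np.array(m['pose']))
    r,_=cv2.Rodrigues(T[:3,:3]); return cv2.projectPoints(np.array(P,float).reshape(-1,1,3),r,T[:3,3],np.array(m['camera_matrix']),np.array(m['dist']))[0][:,0]
E
python3 - <<'E'
from h import *
np.set_printoptions(precision=3,suppress=True)
s=robot.read_state(); print(s, robot.grasp_offset)
for c in('side','top'):
    snap(c,c+'0'); print(robot.camera_model(c))
    for q in ('press','knob','pivot'):
        for r in robot.look_for(c,q): print(c,q,r)
    for q in ('press','knob','pivot','foot_face','cell_top','solvent_c','jar_c','mouse_c'):
        print(c,q,robot.tip_of(c,q))
E
```

```text
pics
{'t': 0.0, 'q': array([ 1.052,  0.131,  1.489,  0.   ,  1.523, -0.085]), 'dq': array([ 0.001, -0.001, -0.001,  0.001, -0.   ,  0.001]), 'joint_torque': array([  0.   , -55.985, -49.176,   0.077,   0.035,  -0.   ]), 'tool_pos': array([0.252, 0.544, 0.218]), 'orientation': array([-0.676, -3.067,  0.003]), 'force': array([0.326, 0.506, 0.451]), 'wrist_torque': array([0.039, 0.002, 0.046]), 'opening': 0.09291440580227867} 0.0188
{'camera_matrix': array([[467.886,   0.   , 257.193],
       [  0.   , 467.886, 196.267],
       [  0.   ,   0.   ,   1.   ]]), 'dist': array([-0.052,  0.   ,  0.   ,  0.   ,  0.   ]), 'pose': array([[ 0.808, -0.432,  0.401,  0.097],
       [-0.589, -0.605,  0.535, -0.631],
       [ 0.011, -0.668, -0.744,  0.975],
       [ 0.   ,  0.   ,  0.   ,  1.   ]])}
side press {'rect': [387.6, 273.6, 117.6, 134.5], 'conf': 0.97}
side press {'rect': [242.7, 178.4, 73.8, 85.4], 'conf': 0.89}
side press {'rect': [150.7, 209.6, 93.6, 86.9], 'conf': 0.79}
side knob {'rect': [131.9, 189.1, 58.8, 31.9], 'conf': 0.68}
side knob {'rect': [394.9, 252.4, 57.5, 55.1], 'conf': 0.6
[... 1648 characters left out ...]
.4], 'conf': 0.92}
top pivot {'rect': [203.7, 190.0, 27.8, 41.2], 'conf': 0.67}
top pivot {'rect': [355.9, 143.8, 76.7, 89.6], 'conf': 0.65}
top press [{'at': [152.4, 349.1], 'conf': 0.96}, {'at': [268.0, 194.6], 'conf': 0.82}, {'at': [186.6, 206.0], 'conf': 0.61}]
top knob [{'at': [305.2, 182.4], 'conf': 0.87}, {'at': [210.4, 202.7], 'conf': 0.66}, {'at': [172.3, 383.4], 'conf': 0.58}]
top pivot [{'at': [269.1, 183.9], 'conf': 0.82}, {'at': [133.3, 372.1], 'conf': 0.77}, {'at': [177.9, 200.4], 'conf': 0.69}]
top foot_face []
top cell_top []
top solvent_c [{'at': [188.1, 143.0], 'conf': 0.76}]
top jar_c [{'at': [150.5, 251.0], 'conf': 0.58}]
top mouse_c [{'at': [163.4, 280.2], 'conf': 0.57}]
```

View pics/side0.png

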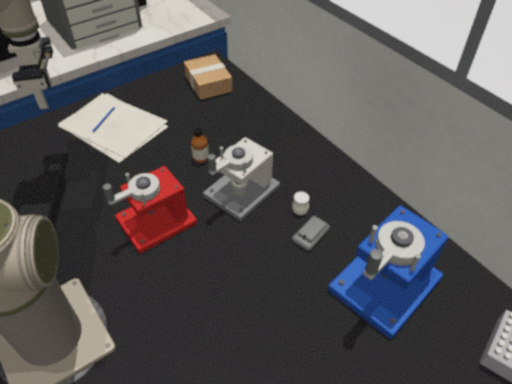

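View pics/top0.png

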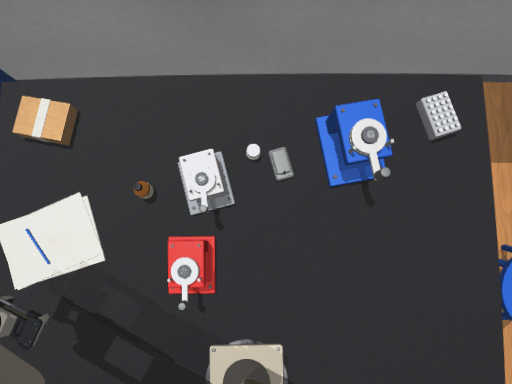

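```bash
python3 - <<'E'
from h import *
np.set_printoptions(precision=4,suppress=True)
a=cv2.imread('pics/side0.png')[125:225,185:295]; b=cv2.imread('pics/top0.png')[135:225,125:245]
cv2.imwrite('pics/c1.png',np.hstack([cv2.resize(a,(400,364),interpolation=cv2.INTER_CUBIC),cv2.resize(b,(400,364),interpolation=cv2.INTER_CUBIC)]))
for c,k,p in(('side',(209.4,161.5),(238,146.3)),('top',(202.7,210.4),(200.4,177.9))):
    print(c,at_z(c,*k,.1745),at_z(c,*p,.1745))
m={c:at_z(c,*p,z) for c,p,z in(('top',(143,188.1),.055),('side',(196.9,140.9),.055))};print(m)
print(at_z('top',251,150.5,.025),at_z('side',303.5,206.5,.025),at_z('top',280.2,163.4,.015),at_z('side',312.1,233.1,.015))
d=np.load('pics/top0_d.npy')
# points of white press
pts=[]
for r in range(140,225):
  for cc in range(165,245):
    if d[r,cc]>0:
      P=at_d('top',cc,r,d[r,cc])
      if P[2]>.01: pts.append((cc,r,*P))
pts=np.array(pts);np.save('pics/pts.npy',pts)
for lo,hi in((.012,.03),(.115,.14),(.145,.158),(.158,.17),(.17,.21)):
    s=pts[(pts[:,4]>lo)&(pts[:,4]<hi)]; print(lo,hi,len(s),s[:,2:].mean(0) if len(s) else'', s[:,2:].min(0) if len(s) else '',s[:,2:].max(0) if len(s) else '')
E
```

```text
side [0.4998 0.1068 0.1745] [0.5888 0.1119 0.1745]
top [0.496  0.1062 0.1745] [0.583  0.1121 0.1745]
{'top': array([0.5743, 0.2974, 0.055 ]), 'side': array([0.5768, 0.3129, 0.055 ])}
[ 0.6901 -0.0255  0.025 ] [ 0.6876 -0.0491  0.025 ] [ 0.6505 -0.1151  0.015 ] [ 0.6536 -0.1257  0.015 ]Traceback (most recent call last):
  File "<stdin>", line 15, in <module>
  File "h.py", line 12, in at_d
    o,r=ray(c,col,row); return o+r*d
        ~~~^^^^^^^^^^^
  File "h.py", line 6, in ray
    m=robot.camera_model(c); K=np.array(m['camera_matrix']);D=np.array(m['dist'])
ValueError: time passes only in moves, steps and waits
```

View pics/c1.png

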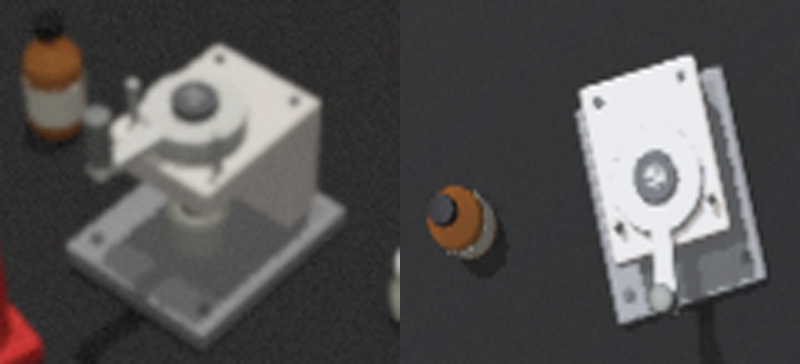

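```bash
cat >> h.py <<'E'
def cloud(c,d,r0,r1,c0,c1):
    m=robot.camera_model(c); K=np.array(m['camera_matrix']);D=np.array(m['dist']);T=np.array(m['pose'])
    cc,rr=np.meshgrid(np.arange(c0,c1),np.arange(r0,r1)); p=np.stack([cc.ravel(),rr.ravel()],1).astype(float)
    z=d[rr.ravel(),cc.ravel()]; u=cv2.undistortPoints(p[:,None],K,D)[:,0]
    P=np.c_[u,np.ones(len(u))]*z[:,None]; W=P@T[:3,:3].T+T[:3,3]
    k=z>0; return np.c_[p[k],W[k]]
E
python3 - <<'E'
from h import *
np.set_printoptions(precision=4,suppress=True)
for c,w in(('top',(140,225,170,245)),('side',(130,220,200,285))):
  pts=cloud(c,np.load(f'pics/{c}0_d.npy'),*w); 
  print(c,np.histogram(pts[:,4],bins=np.arange(0,.22,.01))[0])
  for lo,hi in((.012,.03),(.122,.14),(.146,.158),(.158,.17),(.17,.21)):
    s=pts[(pts[:,4]>lo)&(pts[:,4]<hi)]
    if len(s)<3: continue
    print(lo,hi,len(s),s[:,2:].mean(0),s[:,2:].min(0),s[:,2:].max(0), cv2.minAreaRect((s[:,2:4]*1000).astype(np.float32)))
E
```

```text
top [1604  525  362    4    0    1    1    0    3    0    7   18  608  390
  141  426  120    4    4   45    3]
0.012 0.03 881 [0.5686 0.0939 0.0194] [0.4974 0.0288 0.0124] [0.6917 0.2008 0.0291] ((593.69873046875, 113.27466583251953), (170.3177947998047, 139.73580932617188), 13.894204139709473)
0.122 0.14 991 [0.6117 0.1171 0.1294] [0.5293 0.0551 0.1221] [0.6725 0.178  0.1399] ((602.2133178710938, 115.76551818847656), (129.41029357910156, 100.4551773071289), 13.893423080444336)
0.146 0.158 525 [0.5744 0.1095 0.1515] [0.4904 0.064  0.146 ] [0.6198 0.1464 0.1577] ((561.656982421875, 101.66769409179688), (122.8436279296875, 81.06377410888672), 32.22113037109375)
0.158 0.17 154 [0.5799 0.1097 0.1618] [0.4897 0.0637 0.1581] [0.6049 0.1469 0.1689] ((549.18798828125, 114.35249328613281), (77.08232116699219, 101.5019760131836), 68.9696044921875)
0.17 0.21 56 [0.5009 0.103  0.1943] [0.4903 0.0925 0.1702] [0.5542 0.1458 0.2003] ((520.8453369140625, 122.27590942382812), (77.05326080322266, 18.357450485229492), 43.60245895385742)
side [ 883 1236  391  119  163   72   61   67   47   30  108  130
[... 271 characters left out ...]
86] [0.5287 0.0498 0.1221] [0.6768 0.1756 0.1396] ((598.8948364257812, 110.50315856933594), (142.6545867919922, 102.41836547851562), 13.339314460754395)
0.146 0.158 472 [0.571  0.1032 0.1508] [0.4932 0.0592 0.146 ] [0.6253 0.1449 0.1579] ((563.95654296875, 99.11726379394531), (122.45848083496094, 85.0537109375), 34.44978332519531)
0.158 0.17 154 [0.5661 0.1032 0.1618] [0.492  0.0597 0.158 ] [0.6048 0.1454 0.1699] ((550.320068359375, 104.66182708740234), (81.24771118164062, 93.17216491699219), 58.915252685546875)
0.17 0.21 89 [0.5003 0.0965 0.1871] [0.4924 0.0885 0.17  ] [0.511  0.1073 0.198 ] ((501.8290710449219, 97.87785339355469), (18.656118392944336, 18.502700805664062), 87.4135971069336)
```

```bash
python3 - <<'E'
from h import *
from scipy.optimize import least_squares
np.set_printoptions(precision=4,suppress=True)
for c,w in(('top',(140,225,170,245)),('side',(130,220,200,285))):
  pts=cloud(c,np.load(f'pics/{c}0_d.npy'),*w)[:,2:]
  k=pts[(pts[:,2]>.185)&(np.hypot(pts[:,0]-.501,pts[:,1]-.099)<.016)]
  print(c,'knob',len(k),np.median(k,0),k[:,:2].min(0),k[:,:2].max(0),np.percentile(k[:,2],[10,50,90]), cv2.minEnclosingCircle((k[:,:2]*1000).astype(np.float32)))
  cap=pts[(pts[:,2]>.1575)&(pts[:,2]<.17)&(np.hypot(pts[:,0]-.582,pts[:,1]-.107)<.024)]
  print('cap',len(cap),np.median(cap,0),cv2.minEnclosingCircle((cap[:,:2]*1000).astype(np.float32)))
  disc=pts[(pts[:,2]>.146)&(pts[:,2]<.17)&(np.hypot(pts[:,0]-.582,pts[:,1]-.107)<.045)&(pts[:,0]>.548)]
  print('disc',np.median(disc,0),cv2.minEnclosingCircle((disc[:,:2]*1000).astype(np.float32)))
  arm=pts[(pts[:,2]>.146)&(pts[:,2]<.157)&(pts[:,0]<.54)&(pts[:,0]>.515)]
  print('arm',np.median(arm,0),len(arm))
  print('proj', proj(c,[[.582,.107,.162],[.501,.099,.197],[.582,.107,.02]]))
E
```

```text
top knob 51 [0.4981 0.1025 0.1961] [0.4903 0.0925] [0.5085 0.111 ] [0.1935 0.1961 0.1996] ((499.53790283203125, 102.02531433105469), 9.798561096191406)
cap 136 [0.5848 0.1118 0.1612] ((584.240234375, 111.0666275024414), 17.76128578186035)
disc [0.582  0.1102 0.1524] ((579.9337158203125, 106.5864486694336), 43.480098724365234)
arm [0.5285 0.1052 0.1515] 59
proj [[202.8589 178.9631]
 [204.4671 207.781 ]
 [208.134  186.1858]]
side knob 57 [0.5013 0.0968 0.1937] [0.4924 0.0892] [0.511  0.1073] [0.1873 0.1937 0.1963] ((501.829345703125, 99.37538146972656), 10.300647735595703)
cap 104 [0.5863 0.1069 0.1605] ((586.3961181640625, 108.28085327148438), 18.987024307250977)
disc [0.5804 0.1026 0.1514] ((581.5498657226562, 106.6315689086914), 44.13790512084961)
arm [0.5274 0.1002 0.15  ] 48
proj [[236.9907 152.0287]
 [210.9433 156.3986]
 [238.0642 189.7752]]
```

White press chosen (side 241,178; top 205,183). Look-alikes are red at side (152,208) and blue at side (388,270). The crop shows a white frame on a grey plate, with the knob at side ≈(211,160) and top ≈(203,209).

```bash
python3 -m handwheel '0.1 -0.05 0.05 0 0 0; 0.25 -0.1 0.1 0 0 0.05; 0.4 -0.15 0.1 0 0 0.15; 0.52 -0.25 0.1 0 0 0.25; 0.62 -0.37 0.1 0 0 0.3' -0.075 30
python3 -m handwheel '0.05 -0.14 0 0 0 0.05; 0.1 -0.28 0 0 0 0.05; 0.15 -0.42 0 0 0 0.07; 0.18 -0.56 0 0 0 0.07; 0.2 -0.7 0 0 0 0.07'
python3 -m handwheel '0.01 -0.14 0 0 0 0; 0.01 -0.28 0 0 0 0; 0.01 -0.4 0 0 0 0; 0.01 -0.41 0 0 0 0; 0.01 -0.41 0 0 0 0'
python3 - <<'E'
from h import *
np.set_printoptions(precision=4,suppress=True)
from scipy.spatial.transform import Rotation as R
s=robot.read_state(); M=R.from_rotvec(s['orientation']).as_matrix();print(s['t'],s['tool_pos'],np.arctan2(M[1,1],M[0,1]),M[:,2],s['q'],s['force'],s['opening'])
snap('side','s1');snap('top','t1')
for n in 's1','t1':
    a=cv2.imread(f'pics/{n}.png')
    a=a[60:240,150:350] if n=='s1' else a[120:300,120:320]
    cv2.imwrite(f'pics/{n}c.png',cv2.resize(a,None,fx=3,fy=3,interpolation=cv2.INTER_CUBIC))
E
```

```text
t: 1.7
tool_pos: [0.4399, 0.4326, 0.2484]
orientation: [0.306, 3.126, 0.0]
force: [0.1, 0.4, -0.5]
opening: 0.0576
t: 2.2
tool_pos: [0.4986, 0.2216, 0.2486]
orientation: [0.225, 3.133, 0.0]
force: [0.4, -0.7, -0.6]
opening: 0.05
t: 2.7
tool_pos: [0.5013, 0.0997, 0.2489]
orientation: [0.228, 3.133, 0.001]
force: [-0.7, 0.7, 1.0]
opening: 0.05
2.7 [0.5013 0.0997 0.2489] 1.42526844491079 [ 0.0005  0.0003 -1.    ] [ 0.0958 -0.1233  1.6877  0.0002  1.5766 -1.3295] [-0.6796  0.7142  1.0105] 0.05003426849652437
```

View pics/s1c.png

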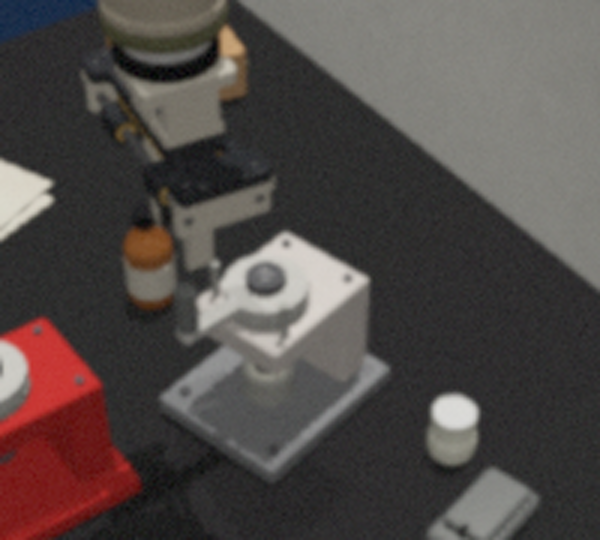

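View pics/t1c.png

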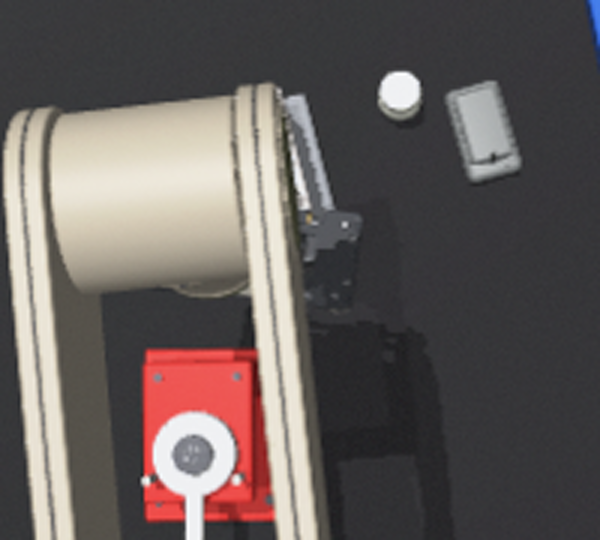

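Side view: the fingers straddle a spot right above the knob (crop 190,310), and the bottle and jar are clear. Next I descend and grip.

```bash
python3 -m handwheel '0 0 -0.1 0 0 0; 0 0 -0.2 0 0 0; 0 0 -0.26 0 0 0; 0 0 -0.295 0 0 0; 0 0 -0.295 0 0 0'
python3 - <<'E'
from h import *
snap('side','s2')
a=cv2.imread('pics/s2.png')[110:210,170:290]
cv2.imwrite('pics/s2c.png',cv2.resize(a,None,fx=5,fy=5,interpolation=cv2.INTER_CUBIC))
E
```

```text
t: 3.3
tool_pos: [0.5001, 0.1014, 0.1585]
orientation: [-0.222, -3.131, 0.001]
force: [0.7, -0.4, -0.6]
opening: 0.0503
```

View pics/s2c.png

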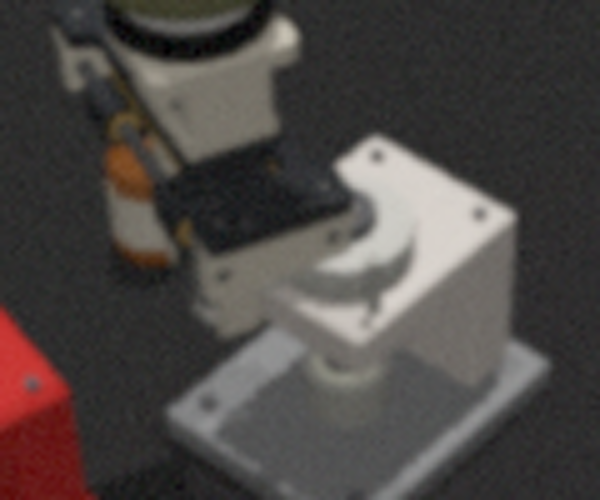

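Fingers are around the knob and nothing is touched (force about 0). Closing.

```bash
python3 -m handwheel '0 0 0 0 0 0; 0 0 0 0 0 0; 0 0 0 0 0 0; 0 0 0 0 0 0; 0 0 0 0 0 0' 1 30
python3 - <<'E'
from h import *
s=robot.read_state();print(s['tool_pos'],s['force'],s['wrist_torque'],s['opening'])
E
```

```text
t: 3.85
tool_pos: [0.502, 0.1011, 0.1608]
orientation: [0.225, 3.132, 0.003]
force: [2.3, 3.5, -0.0]
opening: 0.0197
[0.50195328 0.10113148 0.16083926] [ 2.3310093   3.49345813 -0.04106998] [ 0.79014625 -0.52741632 -0.02149191] 0.019716703437517927
```

```bash
cat >> h.py <<'E'
PIV=np.array([.585,.1095]); YAW=.2425
def lev(deg_list,phi0,dz=0,R=.085):
    """shares for moving lever (commanded) from phi0 by given cumulative cw degrees"""
    f=lambda p: PIV+R*np.array([np.cos(np.pi+YAW-p),np.sin(np.pi+YAW-p)])
    for d in deg_list:
        s=(f(phi0+np.radians(d))-f(phi0))/.3; print(f'{s[0]:.3f} {s[1]:.3f} {dz/.3:.3f} 0 0 {-d/45:.3f}')
def st(phi=None):
    from scipy.spatial.transform import Rotation as R
    s=robot.read_state(); M=R.from_rotvec(s['orientation']).as_matrix(); th=np.arctan2(M[1,1],M[0,1])
    v=s['tool_pos'][:2]-PIV; p=YAW-(np.arctan2(-v[1],-v[0]))
    a=np.pi+YAW-p; t=np.array([np.sin(a),-np.cos(a)]); r=np.array([np.cos(a),np.sin(a)])
    F=s['force'];print(f"t {s['t']:.2f} phi {p:.3f} R {np.hypot(*v):.4f} z {s['tool_pos'][2]:.4f} thy {th:.3f} Fcw {F[:2]@t:.2f} Frad {F[:2]@r:.2f} Fz {F[2]:.2f} Mz {s['wrist_torque'][2]:.3f} tot {-(F[:2]@t)-s['wrist_torque'][2]*0/.085:.2f} open {s['opening']:.4f} q6 {s['q'][5]:.2f}")
E
python3 - <<'E'
from h import *
st(); lev([3,6.5,10,13.5,17],.135); print(); lev([3.5,7,10.5,14,17.5],.135+np.radians(17))
E
```

```text
t 3.85 phi 0.142 R 0.0835 z 0.1608 thy 1.428 Fcw 3.24 Frad -2.67 Fz -0.04 Mz -0.021 tot -3.24 open 0.0197 q6 -1.33
-0.001 0.015 0.000 0 0 -0.067
-0.002 0.032 0.000 0 0 -0.144
-0.001 0.049 0.000 0 0 -0.222
0.001 0.067 0.000 0 0 -0.300
0.003 0.084 0.000 0 0 -0.378

0.004 0.017 0.000 0 0 -0.078
0.009 0.034 0.000 0 0 -0.156
0.014 0.050 0.000 0 0 -0.233
0.021 0.066 0.000 0 0 -0.311
0.029 0.081 0.000 0 0 -0.389
```

```bash
python3 -m handwheel '-0.001 0.015 0 0 0 -0.067; -0.002 0.032 0 0 0 -0.144; -0.001 0.049 0 0 0 -0.222; 0.001 0.067 0 0 0 -0.3; 0.003 0.084 0 0 0 -0.378'; python3 -c "
from h import *
st()"
```

```text
t: 4.35
tool_pos: [0.5021, 0.1251, 0.1607]
orientation: [0.689, 3.065, -0.002]
force: [-2.5, -2.1, 3.5]
opening: 0.0195
t 4.35 phi 0.429 R 0.0844 z 0.1607 thy 1.128 Fcw -2.55 Frad 2.06 Fz 3.52 Mz 0.260 tot 2.55 open 0.0195 q6 -0.98
```

```bash
sed -i "s/-s\['wrist_torque'\]\[2\]\*0/+s['wrist_torque'][2]/" h.py; python3 -m handwheel '0.004 0.017 0 0 0 -0.078; 0.009 0.034 0 0 0 -0.156; 0.014 0.05 0 0 0 -0.233; 0.021 0.066 0 0 0 -0.311; 0.029 0.081 0 0 0 -0.389'; python3 -c "
from h import *
st(); lev([1,2,3,4,4.5],.135+np.radians(34.5))"
```

```text
t: 4.85
tool_pos: [0.5098, 0.15, 0.1606]
orientation: [-1.147, -2.923, 0.002]
force: [-9.8, 1.1, 7.2]
opening: 0.0193
t 4.85 phi 0.736 R 0.0854 z 0.1606 thy 0.823 Fcw -3.71 Frad 9.10 Fz 7.17 Mz 0.262 tot 6.79 open 0.0193 q6 -0.63
0.002 0.004 0.000 0 0 -0.022
0.005 0.009 0.000 0 0 -0.044
0.007 0.013 0.000 0 0 -0.067
0.010 0.017 0.000 0 0 -0.089
0.011 0.019 0.000 0 0 -0.100
```

```bash
python3 -m handwheel '0.001 0.005 0 0 0 -0.022; 0.003 0.01 0 0 0 -0.044; 0.005 0.014 0 0 0 -0.067'; python3 -c "
from h import *
st()"
```

```text
t: 5.15
tool_pos: [0.5118, 0.1539, 0.1607]
orientation: [-1.221, -2.894, 0.002]
force: [-5.2, -1.0, 5.6]
opening: 0.0193
t 5.15 phi 0.788 R 0.0856 z 0.1607 thy 0.772 Fcw -3.58 Frad 3.93 Fz 5.56 Mz 0.219 tot 6.16 open 0.0193 q6 -0.58
```

```bash
python3 -m handwheel '0.002 0.004 0 0 0 -0.022; 0.004 0.008 0 0 0 -0.044'; python3 -c "
from h import *
st()"
```

```text
t: 5.35
tool_pos: [0.5132, 0.1564, 0.1606]
orientation: [-1.271, -2.873, 0.001]
force: [-4.1, -0.9, 5.1]
opening: 0.0196
t 5.35 phi 0.820 R 0.0858 z 0.1606 thy 0.737 Fcw -3.04 Frad 2.93 Fz 5.15 Mz 0.278 tot 6.31 open 0.0196 q6 -0.54
```

```bash
python3 -m handwheel '0.002 0.004 0 0 0 -0.022; 0.004 0.008 0 0 0 -0.044'; python3 -c "
from h import *
st()"; python3 -m handwheel '0.002 0.004 0 0 0 -0.022'; python3 -c "
from h import *
st()"
```

```text
t: 5.55
tool_pos: [0.5145, 0.1586, 0.1605]
orientation: [-1.321, -2.85, 0.001]
force: [-4.0, -3.7, 5.5]
opening: 0.0195
t 5.55 phi 0.851 R 0.0859 z 0.1605 thy 0.703 Fcw -5.34 Frad 1.15 Fz 5.53 Mz 0.347 tot 9.42 open 0.0195 q6 -0.50
t: 5.65
tool_pos: [0.515, 0.1593, 0.1604]
orientation: [1.346, 2.839, -0.003]
force: [-5.0, -6.7, 5.7]
opening: 0.0195
t 5.65 phi 0.860 R 0.0859 z 0.1604 thy 0.685 Fcw -8.30 Frad 0.20 Fz 5.67 Mz 0.327 tot 12.15 open 0.0195 q6 -0.48
```

```bash
python3 -c "
from h import *
lev([-1.5,-3,-4,-4.5],.877)"; python3 -m handwheel '-0.005 -0.006 0 0 0 0.033; -0.01 -0.011 0 0 0 0.067; -0.013 -0.015 0 0 0 0.089; -0.0145 -0.017 0 0 0 0.1; -0.0145 -0.017 0 0 0 0.1'; python3 -c "
from h import *
st()"
```

```text
-0.004 -0.006 0.000 0 0 0.033
-0.008 -0.012 0.000 0 0 0.067
-0.011 -0.016 0.000 0 0 0.089
-0.012 -0.018 0.000 0 0 0.100
t: 6.15
tool_pos: [0.5121, 0.1545, 0.1606]
orientation: [1.231, 2.888, 0.001]
force: [3.9, -3.0, 1.5]
opening: 0.0193
t 6.15 phi 0.795 R 0.0857 z 0.1606 thy 0.765 Fcw -0.51 Frad -4.89 Fz 1.45 Mz -0.055 tot -0.15 open 0.0193 q6 -0.57
```

```bash
python3 -m handwheel '0 0 0 0 0 0; 0 0 0.008 0 0 0; 0 0 0.016 0 0 0; 0 0 0.024 0 0 0; 0 0 0.028 0 0 0' 1 45; python3 -c "
from h import *
st()"
```

```text
t: 6.65
tool_pos: [0.5121, 0.154, 0.1679]
orientation: [1.232, 2.887, -0.0]
force: [10.5, -3.9, -7.6]
opening: 0.0193
t 6.65 phi 0.790 R 0.0855 z 0.1679 thy 0.764 Fcw 2.11 Frad -10.99 Fz -7.59 Mz 0.066 tot -1.34 open 0.0193 q6 -0.57
```

```bash
python3 -c "
from h import *
lev([-2,-6,-10,-14,-18],.7985);print();lev([-4,-8,-12,-16,-20],.7985-np.radians(18))"; python3 -m handwheel '0.001 -0.01 0 0 0 0.044; -0.009 -0.026 0.001 0 0 0.133'; python3 -c "
from h import *
st()"
```

```text
-0.005 -0.008 0.000 0 0 0.044
-0.014 -0.026 0.000 0 0 0.133
-0.022 -0.044 0.000 0 0 0.222
-0.029 -0.063 0.000 0 0 0.311
-0.034 -0.082 0.000 0 0 0.400

-0.004 -0.019 0.000 0 0 0.089
-0.007 -0.039 0.000 0 0 0.178
-0.008 -0.059 0.000 0 0 0.267
-0.008 -0.078 0.000 0 0 0.356
-0.007 -0.098 0.000 0 0 0.444
t: 6.85
tool_pos: [0.5084, 0.1464, 0.1674]
orientation: [-1.077, -2.951, 0.002]
force: [8.9, -5.4, -7.1]
opening: 0.0191
t 6.85 phi 0.692 R 0.0851 z 0.1674 thy 0.871 Fcw -0.99 Frad -10.34 Fz -7.12 Mz -0.137 tot -0.62 open 0.0191 q6 -0.69
```

```bash
python3 -c "
from h import *
p=.7985-np.radians(6);lev([-4,-8,-12,-16,-20],p)"
```

```text
-0.008 -0.018 0.000 0 0 0.089
-0.015 -0.037 0.000 0 0 0.178
-0.020 -0.056 0.000 0 0 0.267
-0.024 -0.075 0.000 0 0 0.356
-0.027 -0.095 0.000 0 0 0.444
```

```bash
python3 -m handwheel '-0.005 -0.019 0 0 0 0.089; -0.011 -0.038 0 0 0 0.178; -0.016 -0.057 0 0 0 0.267; -0.02 -0.076 0 0 0 0.356; -0.023 -0.096 0 0 0 0.444'; python3 -c "
from h import *
st();p=.7985-np.radians(26);lev([-4,-8,-12,-16,-20],p)"
```

```text
t: 7.35
tool_pos: [0.5016, 0.1178, 0.1676]
orientation: [0.547, 3.093, -0.0]
force: [9.1, -1.9, -6.7]
opening: 0.0192
t 7.35 phi 0.342 R 0.0838 z 0.1676 thy 1.221 Fcw -0.94 Frad -9.20 Fz -6.68 Mz -0.099 tot -0.22 open 0.0192 q6 -1.09
-0.001 -0.020 0.000 0 0 0.089
-0.001 -0.040 0.000 0 0 0.178
0.000 -0.059 0.000 0 0 0.267
0.003 -0.079 0.000 0 0 0.356
0.007 -0.098 0.000 0 0 0.444
```

```bash
python3 -m handwheel '0.003 -0.02 0 0 0 0.089; 0.005 -0.04 0 0 0 0.178; 0.007 -0.059 0 0 0 0.267; 0.01 -0.079 0 0 0 0.356; 0.014 -0.098 0 0 0 0.444'; python3 -c "
from h import *
st();p=.7985-np.radians(46);lev([-4,-8,-12,-16,-20],p)"
```

```text
t: 7.85
tool_pos: [0.505, 0.0887, 0.1672]
orientation: [-0.002, -3.14, -0.0]
force: [5.8, -0.4, -7.2]
opening: 0.0194
t 7.85 phi -0.012 R 0.0826 z 0.1672 thy 1.569 Fcw -1.88 Frad -5.47 Fz -7.21 Mz -0.142 tot 0.20 open 0.0194 q6 -1.50
0.005 -0.019 0.000 0 0 0.089
0.012 -0.038 0.000 0 0 0.178
0.020 -0.056 0.000 0 0 0.267
0.030 -0.073 0.000 0 0 0.356
0.040 -0.090 0.000 0 0 0.444
```

```bash
python3 -m handwheel '0.007 -0.019 0 0 0 0.089; 0.015 -0.038 0 0 0 0.178; 0.023 -0.056 0 0 0 0.267; 0.033 -0.073 0 0 0 0.356; 0.043 -0.09 0 0 0 0.444'; python3 -c "
from h import *
st();p=.7985-np.radians(66);lev([-4,-8,-12,-16,-20],p)"
```

```text
t: 8.35
tool_pos: [0.5182, 0.0622, 0.1673]
orientation: [0.543, -3.093, -0.002]
force: [5.8, 2.0, -7.3]
opening: 0.0195
t 8.35 phi -0.373 R 0.0819 z 0.1673 thy 1.918 Fcw -1.73 Frad -5.92 Fz -7.32 Mz -0.153 tot -0.07 open 0.0195 q6 -1.90
0.012 -0.016 0.000 0 0 0.089
0.024 -0.031 0.000 0 0 0.178
0.038 -0.045 0.000 0 0 0.267
0.053 -0.058 0.000 0 0 0.356
0.069 -0.071 0.000 0 0 0.444
```

```bash
python3 -m handwheel '0.015 -0.013 0 0 0 0.089; 0.028 -0.027 0 0 0 0.178; 0.042 -0.041 0 0 0 0.267; 0.057 -0.054 0 0 0 0.356'; python3 -c "
from h import *
st();p=.7985-np.radians(82);lev([-2,-4,-6,-8],p)"
```

```text
t: 8.75
tool_pos: [0.5346, 0.0457, 0.1669]
orientation: [0.968, -2.986, -0.002]
force: [4.1, 0.3, -6.9]
opening: 0.0192
t 8.75 phi -0.660 R 0.0813 z 0.1669 thy 2.198 Fcw -3.07 Frad -2.74 Fz -6.86 Mz -0.194 tot 0.79 open 0.0192 q6 -2.21
0.008 -0.006 0.000 0 0 0.044
0.016 -0.012 0.000 0 0 0.089
0.024 -0.018 0.000 0 0 0.133
0.032 -0.023 0.000 0 0 0.178
```

```bash
python3 -m handwheel '0.008 -0.006 0 0 0 0.044; 0.016 -0.012 0 0 0 0.089'; python3 -c "
from h import *
st()";  python3 -m handwheel '0.004 -0.003 0 0 0 0.022;0.008 -0.006 0 0 0 0.044'; python3 -c "
from h import *
st()"
```

```text
t: 8.95
tool_pos: [0.5395, 0.0422, 0.1669]
orientation: [1.07, -2.951, -0.002]
force: [1.6, 0.8, -7.1]
opening: 0.0193
t 8.95 phi -0.733 R 0.0813 z 0.1669 thy 2.266 Fcw -0.90 Frad -1.60 Fz -7.10 Mz -0.135 tot -0.69 open 0.0193 q6 -2.28
t: 9.15
tool_pos: [0.542, 0.0406, 0.1675]
orientation: [1.12, -2.933, -0.002]
force: [1.3, 0.7, -6.8]
opening: 0.0192
t 9.15 phi -0.770 R 0.0812 z 0.1675 thy 2.300 Fcw -0.77 Frad -1.28 Fz -6.84 Mz -0.135 tot -0.82 open 0.0192 q6 -2.32
```

```bash
python3 -m handwheel '0.004 -0.003 0 0 0 0.022;0.008 -0.005 0 0 0 0.044'; python3 -c "
from h import *
st()"
```

```text
t: 9.35
tool_pos: [0.5447, 0.0391, 0.1683]
orientation: [1.171, -2.914, -0.001]
force: [-0.4, 2.1, -7.4]
opening: 0.0195
t 9.35 phi -0.808 R 0.0811 z 0.1683 thy 2.335 Fcw 1.37 Frad -1.63 Fz -7.45 Mz -0.102 tot -2.57 open 0.0195 q6 -2.36
```

```bash
python3 -m handwheel '0.004 -0.0025 0 0 0 0.022;0.006 -0.004 0 0 0 0.033'; python3 -c "
from h import *
st()"
```

```text
t: 9.55
tool_pos: [0.5461, 0.0382, 0.1683]
orientation: [1.209, -2.898, -0.003]
force: [-3.0, 4.9, -6.4]
opening: 0.0195
t 9.55 phi -0.828 R 0.0812 z 0.1683 thy 2.361 Fcw 5.00 Frad -2.83 Fz -6.43 Mz -0.318 tot -8.75 open 0.0195 q6 -2.39
```

```bash
sed -i 's/^PIV=.*/PIV=np.array([.587,.113]); YAW=.2525/' h.py; python3 -m handwheel '-0.003 0.002 0 0 0 -0.011; -0.006 0.004 0 0 0 -0.022; -0.006 0.004 -0.01 0 0 -0.022;-0.006 0.004 -0.01 0 0 -0.022'; python3 -c "
from h import *
st()"
```

```text
t: 9.95
tool_pos: [0.5451, 0.0387, 0.1661]
orientation: [-1.182, 2.911, -0.001]
force: [-3.5, 1.7, -3.7]
opening: 0.0196
t 9.95 phi -0.805 R 0.0853 z 0.1661 thy 2.342 Fcw 3.90 Frad 0.27 Fz -3.68 Mz -0.089 tot -4.94 open 0.0196 q6 -2.37
```

```bash
python3 -m handwheel '0 0 -0.004 0 0 0; 0 0 -0.008 0 0 0; 0 0 -0.008 0 0 0; 0 0 -0.008 0 0 0' 0.4 30; python3 -c "
from h import *
st()
snap('side','s3')
a=cv2.imread('pics/s3.png')[110:210,170:290]
cv2.imwrite('pics/s3c.png',cv2.resize(a,None,fx=5,fy=5,interpolation=cv2.INTER_CUBIC))"
```

```text
t: 10.35
tool_pos: [0.5458, 0.0388, 0.1641]
orientation: [-1.182, 2.909, -0.001]
force: [-0.7, -0.8, 0.0]
opening: 0.0281
t 10.35 phi -0.811 R 0.0848 z 0.1641 thy 2.343 Fcw 0.24 Frad 1.00 Fz 0.04 Mz -0.053 tot -0.86 open 0.0281 q6 -2.37
```

View pics/s3c.png

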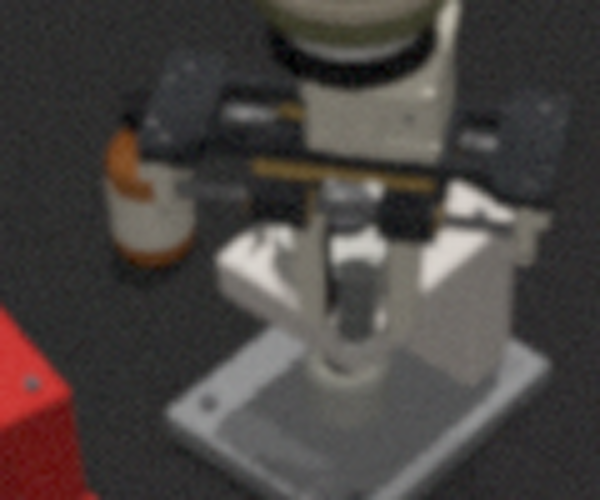

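The knob (crop 357,300) stands free between the open fingers and the bottle is clear of them. Next I check the lever height from depth, against the first picture.

```bash
python3 - <<'E'
from h import *
np.set_printoptions(precision=4,suppress=True)
d=np.load('pics/side0_d.npy'); p=cloud('side',d,130,220,200,285)
k0=p[np.hypot(p[:,2]-.502,p[:,3]-.0985)<.012]
d=np.load('pics/s3_d.npy'); q=cloud('side',d,155,185,228,256)
kk=q[np.hypot(q[:,2]-.5465,q[:,3]-.0405)<.011]
for k in(k0,kk): print(len(k),np.sort(k[:,4])[-25:])
print(np.median(kk[kk[:,4]>.18],0))
E
```

```text
220 [0.1946 0.1947 0.1947 0.1947 0.1949 0.195  0.1951 0.1951 0.1952 0.1953
 0.1953 0.1955 0.1956 0.1957 0.1958 0.1958 0.196  0.1961 0.1962 0.1965
 0.1966 0.1967 0.1968 0.197  0.198 ]
54 [0.1986 0.1989 0.199  0.199  0.199  0.1992 0.1994 0.1995 0.2    0.2001
 0.2001 0.2001 0.2001 0.2003 0.2003 0.2003 0.2005 0.2011 0.2014 0.2017
 0.2018 0.2086 0.2108 0.2136 0.2165]
[239.     163.       0.5414   0.0399   0.199 ]
```

```bash
python3 -c "
from h import *
lev([2,4,6,8,10],-.81)"
```

```text
-0.009 0.005 0.000 0 0 -0.044
-0.017 0.010 0.000 0 0 -0.089
-0.025 0.016 0.000 0 0 -0.133
-0.033 0.022 0.000 0 0 -0.178
-0.041 0.028 0.000 0 0 -0.222
```

```bash
for i in 1; do python3 -m handwheel '-0.004 0.003 -0.004 0 0 -0.022; -0.009 0.005 -0.008 0 0 -0.044; -0.013 0.008 -0.008 0 0 -0.067; -0.017 0.01 -0.008 0 0 -0.089' 0.52 30; python3 -c "
from h import *
st()"; done; python3 -c "
from h import *
lev([1,2,3,4,5,6],-.74)"
```

```text
t: 10.8
tool_pos: [0.5399, 0.042, 0.161]
orientation: [-1.078, 2.951, -0.0]
force: [0.4, 0.4, -0.3]
opening: 0.0225
t 10.80 phi -0.733 R 0.0852 z 0.1610 thy 2.271 Fcw -0.11 Frad -0.52 Fz -0.27 Mz 0.009 tot 0.21 open 0.0225 q6 -2.29
-0.004 0.003 0.000 0 0 -0.022
-0.008 0.006 0.000 0 0 -0.044
-0.012 0.008 0.000 0 0 -0.067
-0.016 0.011 0.000 0 0 -0.089
-0.020 0.014 0.000 0 0 -0.111
-0.024 0.017 0.000 0 0 -0.133
```

```bash
python3 -m handwheel '-0.004 0.003 0 0 0 -0.022; -0.008 0.006 0 0 0 -0.044; -0.012 0.008 0 0 0 -0.067; -0.016 0.011 0 0 0 -0.089; -0.02 0.014 0 0 0 -0.111'; python3 -c "
from h import *
st()
lev([1,2,3,4,5,6],-.653)
snap('side','s4')
q=cloud('side',np.load('pics/s4_d.npy'),150,190,215,262); kk=q[np.hypot(q[:,2]-.535,q[:,3]-.046)<.012]; print(np.sort(kk[:,4])[-25:])"
```

```text
t: 11.3
tool_pos: [0.534, 0.0462, 0.1611]
orientation: [-0.948, 2.995, -0.0]
force: [-0.6, 0.2, -0.3]
opening: 0.0222
t 11.30 phi -0.647 R 0.0853 z 0.1611 thy 2.184 Fcw 0.65 Frad 0.22 Fz -0.27 Mz -0.040 tot -1.13 open 0.0222 q6 -2.19
-0.004 0.003 0.000 0 0 -0.022
-0.008 0.006 0.000 0 0 -0.044
-0.011 0.009 0.000 0 0 -0.067
-0.015 0.013 0.000 0 0 -0.089
-0.019 0.016 0.000 0 0 -0.111
-0.022 0.020 0.000 0 0 -0.133
[0.19761681 0.19802433 0.19873673 0.20242973 0.20253504 0.20525554
 0.20567913 0.20620092 0.20650649 0.21093408 0.21159319 0.21226315
 0.21516775 0.21593893 0.21632658 0.21807463 0.2182464  0.2185884
 0.21914945 0.21975074 0.22083633 0.22451572 0.22720347 0.23306238
 0.23993539]
```

```bash
python3 -m handwheel '-0.004 0.003 0 0 0 -0.022; -0.008 0.006 0 0 0 -0.044; -0.011 0.009 0 0 0 -0.067; -0.015 0.013 0 0 0 -0.089; -0.019 0.016 0 0 0 -0.111'; python3 -c "
from h import *
st()
lev([1,2,3,4,5,6],-.565)
snap('side','s5')
a=cv2.imread('pics/s5.png')[120:200,190:290]
cv2.imwrite('pics/s5c.png',cv2.resize(a,None,fx=6,fy=6,interpolation=cv2.INTER_CUBIC))"
```

```text
t: 11.85
tool_pos: [0.5284, 0.051, 0.1611]
orientation: [-0.817, 3.033, -0.0]
force: [1.6, -0.2, -0.2]
opening: 0.0225
t 11.85 phi -0.561 R 0.0853 z 0.1611 thy 2.097 Fcw -1.25 Frad -0.95 Fz -0.22 Mz 0.068 tot 2.05 open 0.0225 q6 -2.10
-0.004 0.003 0.000 0 0 -0.022
-0.007 0.007 0.000 0 0 -0.044
-0.011 0.010 0.000 0 0 -0.067
-0.014 0.014 0.000 0 0 -0.089
-0.017 0.018 0.000 0 0 -0.111
-0.021 0.021 0.000 0 0 -0.133
```

View pics/s5c.png

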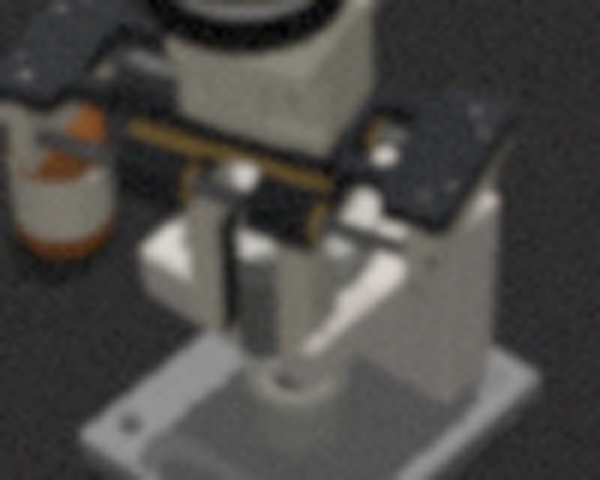

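The knob (crop 258,300) is now against the trailing (right) finger. I keep turning in small steps.

```bash
python3 -m handwheel '-0.004 0.003 0 0 0 -0.022; -0.007 0.007 0 0 0 -0.044; -0.011 0.01 0 0 0 -0.067';  python3 -c "
from h import *
st()";python3 -m handwheel '-0.004 0.004 0 0 0 -0.022; -0.007 0.008 0 0 0 -0.044'; python3 -c "
from h import *
st()
lev([1,2,3,4,5,6],-.478)"
```

```text
t: 12.2
tool_pos: [0.5258, 0.0534, 0.1614]
orientation: [-0.736, 3.052, -0.002]
force: [4.8, -3.4, -1.9]
opening: 0.0224
t 12.20 phi -0.520 R 0.0854 z 0.1614 thy 2.044 Fcw -5.80 Frad -1.09 Fz -1.91 Mz 0.042 tot 6.29 open 0.0224 q6 -2.04
t: 12.4
tool_pos: [0.5236, 0.0557, 0.1614]
orientation: [-0.683, 3.065, -0.002]
force: [4.0, -4.3, -0.7]
opening: 0.0224
t 12.40 phi -0.483 R 0.0855 z 0.1614 thy 2.009 Fcw -5.88 Frad -0.03 Fz -0.66 Mz -0.004 tot 5.83 open 0.0224 q6 -2.00
-0.003 0.004 0.000 0 0 -0.022
-0.006 0.007 0.000 0 0 -0.044
-0.010 0.011 0.000 0 0 -0.067
-0.013 0.015 0.000 0 0 -0.089
-0.016 0.019 0.000 0 0 -0.111
-0.019 0.023 0.000 0 0 -0.133
```

```bash
python3 -c "
from h import *
snap('side','s6')
P=proj('side',[[.5236,.0557,.197]])[0];print(P)
q=cloud('side',np.load('pics/s6_d.npy'),145,190,210,262); kk=q[np.hypot(q[:,2]-.522,q[:,3]-.056)<.013]
for r in range(145,190,3):
  s=kk[(kk[:,1]==r)]; print(r,[(int(a),round(z*1000)) for a,z in s[:,[0,4]]])
a=cv2.imread('pics/s6.png')[130:190,200:280]
cv2.imwrite('pics/s6c.png',cv2.resize(a,None,fx=8,fy=8,interpolation=cv2.INTER_CUBIC))"
```

```text
[228.66611212 162.75558117]
145 []
148 [(223, 244), (224, 242), (225, 239), (226, 235)]
151 []
154 [(223, 227), (224, 226), (225, 222)]
157 [(223, 220), (224, 219), (225, 210)]
160 [(223, 210), (224, 211), (225, 205), (226, 200), (227, 197)]
163 [(223, 200), (224, 200), (225, 193), (226, 190), (227, 189), (228, 197), (229, 196), (230, 196), (231, 194), (232, 197)]
166 [(223, 189), (224, 191), (225, 188), (226, 183), (227, 193), (228, 196), (229, 197), (230, 196), (231, 195), (232, 195)]
169 [(224, 179), (225, 179), (226, 174), (227, 183), (228, 184), (229, 186), (230, 188)]
172 [(224, 168), (225, 168), (226, 164), (227, 172), (228, 174)]
175 [(228, 168), (229, 165), (232, 165)]
178 [(228, 153), (229, 157), (230, 156)]
181 [(228, 143), (229, 146), (230, 143), (231, 144)]
184 []
187 []
```

View pics/s6c.png

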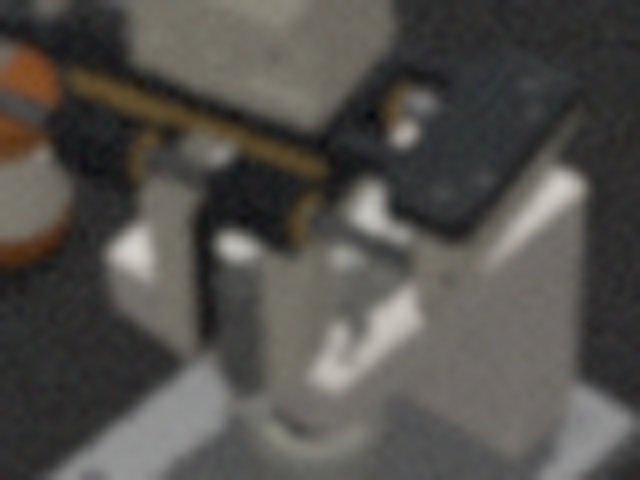

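The knob top is at 0.196 again, the same as at the start, so the lever has snapped down and now drives at about 6 N. I tighten slowly, watching the force.

```bash
python3 -m handwheel '-0.003 0.004 0 0 0 -0.022; -0.006 0.007 0 0 0 -0.044; -0.01 0.011 0 0 0 -0.067; -0.013 0.015 0 0 0 -0.089; -0.016 0.019 0 0 0 -0.111'; python3 -c "
from h import *
st()
lev([2,4,6,8,10],-.391);print();lev([2,4,6,8,10],-.391+.1745)"
```

```text
t: 12.95
tool_pos: [0.5188, 0.0614, 0.1614]
orientation: [-0.549, 3.092, -0.002]
force: [3.8, -3.6, -0.4]
opening: 0.0222
t 12.95 phi -0.396 R 0.0856 z 0.1614 thy 1.922 Fcw -5.11 Frad -0.84 Fz -0.41 Mz 0.047 tot 5.66 open 0.0222 q6 -1.90
-0.006 0.008 0.000 0 0 -0.044
-0.011 0.016 0.000 0 0 -0.089
-0.017 0.025 0.000 0 0 -0.133
-0.021 0.033 0.000 0 0 -0.178
-0.026 0.042 0.000 0 0 -0.222

-0.004 0.009 0.000 0 0 -0.044
-0.008 0.018 0.000 0 0 -0.089
-0.012 0.027 0.000 0 0 -0.133
-0.015 0.036 0.000 0 0 -0.178
-0.018 0.046 0.000 0 0 -0.222
```

```bash
python3 -m handwheel '-0.006 0.008 0 0 0 -0.044; -0.011 0.016 0 0 0 -0.089; -0.017 0.025 0 0 0 -0.133; -0.021 0.033 0 0 0 -0.178; -0.026 0.042 0 0 0 -0.222'; python3 -c "
from h import *
st()"; python3 -m handwheel '-0.003 0.0045 0 0 0 -0.022;-0.004 0.009 0 0 0 -0.044; -0.008 0.018 0 0 0 -0.089; -0.01 0.0225 0 0 0 -0.111'; python3 -c "
from h import *
st();lev([1,2,3,4,5],-.129)"
```

```text
t: 13.45
tool_pos: [0.5109, 0.0738, 0.1613]
orientation: [-0.276, 3.128, -0.002]
force: [3.5, -4.2, -1.3]
opening: 0.0225
t 13.45 phi -0.222 R 0.0856 z 0.1613 thy 1.747 Fcw -5.39 Frad -1.22 Fz -1.26 Mz -0.001 tot 5.38 open 0.0225 q6 -1.70
t: 13.85
tool_pos: [0.5077, 0.0806, 0.1613]
orientation: [-0.14, 3.138, -0.002]
force: [2.9, -5.6, -1.5]
opening: 0.0224
t 13.85 phi -0.135 R 0.0857 z 0.1613 thy 1.660 Fcw -6.31 Frad -0.54 Fz -1.50 Mz -0.055 tot 5.66 open 0.0224 q6 -1.60
-0.002 0.005 0.000 0 0 -0.022
-0.004 0.009 0.000 0 0 -0.044
-0.005 0.014 0.000 0 0 -0.067
-0.007 0.019 0.000 0 0 -0.089
-0.008 0.023 0.000 0 0 -0.111
```

```bash
python3 -m handwheel '-0.002 0.005 0 0 0 -0.022; -0.004 0.009 0 0 0 -0.044; -0.005 0.014 0 0 0 -0.067; -0.007 0.019 0 0 0 -0.089; -0.008 0.023 0 0 0 -0.111'; python3 -c "
from h import *
st();lev([1,2,3,4,5],-.042)"; python3 -m handwheel '-0.001 0.005 0 0 0 -0.022; -0.003 0.01 0 0 0 -0.044; -0.004 0.014 0 0 0 -0.067; -0.005 0.019 0 0 0 -0.089; -0.006 0.024 0 0 0 -0.111'; python3 -c "
from h import *
st();lev([1,2,3,4,5],.045)"
```

```text
t: 14.35
tool_pos: [0.5053, 0.0874, 0.1612]
orientation: [-0.004, 3.141, -0.003]
force: [2.5, -5.6, -0.6]
opening: 0.0225
t 14.35 phi -0.052 R 0.0857 z 0.1612 thy 1.573 Fcw -6.09 Frad -0.68 Fz -0.56 Mz 0.052 tot 6.70 open 0.0225 q6 -1.50
-0.001 0.005 0.000 0 0 -0.022
-0.003 0.010 0.000 0 0 -0.044
-0.004 0.014 0.000 0 0 -0.067
-0.005 0.019 0.000 0 0 -0.089
-0.006 0.024 0.000 0 0 -0.111
t: 14.85
tool_pos: [0.5034, 0.0944, 0.1612]
orientation: [0.133, 3.138, -0.003]
force: [2.3, -5.3, 1.2]
opening: 0.0222
t 14.85 phi 0.034 R 0.0857 z 0.1612 thy 1.486 Fcw -5.71 Frad -1.04 Fz 1.17 Mz 0.026 tot 6.01 open 0.0222 q6 -1.40
-0.001 0.005 0.000 0 0 -0.022
-0.002 0.010 0.000 0 0 -0.044
-0.003 0.015 0.000 0 0 -0.067
-0.003 0.019 0.000 0 0 -0.089
-0.004 0.024 0.000 0 0 -0.111
```

```bash
python3 -m handwheel '-0.001 0.005 0 0 0 -0.022; -0.002 0.01 0 0 0 -0.044; -0.003 0.015 0 0 0 -0.067'; python3 -c "
from h import *
st();lev([1,2,3,4,5],.097)"; python3 -m handwheel '0 0.005 0 0 0 -0.022; -0.001 0.01 0 0 0 -0.044; -0.002 0.015 0 0 0 -0.067'; python3 -c "
from h import *
st();lev([1,2,3,4,5],.15)"
```

```text
t: 15.15
tool_pos: [0.5025, 0.0989, 0.1612]
orientation: [0.215, 3.134, -0.003]
force: [2.3, -5.4, 0.3]
opening: 0.0226
t 15.15 phi 0.087 R 0.0857 z 0.1612 thy 1.434 Fcw -5.72 Frad -1.36 Fz 0.29 Mz 0.040 tot 6.19 open 0.0226 q6 -1.34
-0.001 0.005 0.000 0 0 -0.022
-0.001 0.010 0.000 0 0 -0.044
-0.002 0.015 0.000 0 0 -0.067
-0.002 0.020 0.000 0 0 -0.089
-0.003 0.025 0.000 0 0 -0.111
t: 15.45
tool_pos: [0.5018, 0.1033, 0.1611]
orientation: [0.298, 3.127, -0.003]
force: [2.7, -6.2, -0.3]
opening: 0.0226
t 15.45 phi 0.139 R 0.0857 z 0.1611 thy 1.381 Fcw -6.51 Frad -2.01 Fz -0.25 Mz -0.005 tot 6.46 open 0.0226 q6 -1.28
-0.000 0.005 0.000 0 0 -0.022
-0.001 0.010 0.000 0 0 -0.044
-0.001 0.015 0.000 0 0 -0.067
-0.001 0.020 0.000 0 0 -0.089
-0.001 0.025 0.000 0 0 -0.111
```

```bash
python3 -m handwheel '0 0.005 0 0 0 -0.022; -0.001 0.01 0 0 0 -0.044; -0.001 0.015 0 0 0 -0.067'; python3 -c "
from h import *
st();lev([1,2,3,4,5],.202)"; python3 -m handwheel '0 0.005 0 0 0 -0.022; 0 0.01 0 0 0 -0.044; 0 0.015 0 0 0 -0.067'; python3 -c "
from h import *
st();lev([1,2,3,4,5],.255)"
```

```text
t: 15.75
tool_pos: [0.5015, 0.1077, 0.1611]
orientation: [0.38, 3.118, -0.003]
force: [1.8, -6.2, 1.4]
opening: 0.0225
t 15.75 phi 0.191 R 0.0857 z 0.1611 thy 1.328 Fcw -6.33 Frad -1.42 Fz 1.43 Mz 0.002 tot 6.35 open 0.0225 q6 -1.21
-0.000 0.005 0.000 0 0 -0.022
-0.000 0.010 0.000 0 0 -0.044
-0.000 0.015 0.000 0 0 -0.067
-0.000 0.020 0.000 0 0 -0.089
-0.000 0.025 0.000 0 0 -0.111
t: 16.05
tool_pos: [0.5013, 0.1122, 0.161]
orientation: [0.462, 3.107, -0.004]
force: [0.9, -7.8, -0.1]
opening: 0.0227
t 16.05 phi 0.243 R 0.0857 z 0.1610 thy 1.276 Fcw -7.79 Frad -0.82 Fz -0.07 Mz 0.033 tot 8.18 open 0.0227 q6 -1.15
0.000 0.005 0.000 0 0 -0.022
0.000 0.010 0.000 0 0 -0.044
0.000 0.015 0.000 0 0 -0.067
0.001 0.020 0.000 0 0 -0.089
0.001 0.025 0.000 0 0 -0.111
```

```bash
python3 -m handwheel '0 0.005 0 0 0 -0.022; 0.001 0.01 0 0 0 -0.044; 0.001 0.015 0 0 0 -0.067'; python3 -c "
from h import *
st();lev([1,2,3,4,5],.307)"
```

```text
t: 16.35
tool_pos: [0.5014, 0.1166, 0.161]
orientation: [-0.544, -3.094, 0.004]
force: [0.0, -7.4, 1.2]
opening: 0.0227
t 16.35 phi 0.295 R 0.0857 z 0.1610 thy 1.223 Fcw -7.40 Frad -0.34 Fz 1.19 Mz 0.016 tot 7.58 open 0.0227 q6 -1.09
0.000 0.005 0.000 0 0 -0.022
0.001 0.010 0.000 0 0 -0.044
0.001 0.015 0.000 0 0 -0.067
0.002 0.020 0.000 0 0 -0.089
0.002 0.025 0.000 0 0 -0.111
```

```bash
python3 -m handwheel '0 0.0025 0 0 0 -0.011; 0 0.005 0 0 0 -0.022'; python3 -c "
from h import *
st()"; python3 -m handwheel '0 0.0025 0 0 0 -0.011; 0.0005 0.005 0 0 0 -0.022'; python3 -c "
from h import *
st()";python3 -m handwheel '0 0.0025 0 0 0 -0.011; 0.0005 0.005 0 0 0 -0.022'; python3 -c "
from h import *
st();lev([1,2,3],.36)"
```

```text
t: 16.55
tool_pos: [0.5014, 0.1181, 0.161]
orientation: [-0.57, -3.089, 0.004]
force: [0.1, -7.2, 0.4]
opening: 0.0227
t 16.55 phi 0.312 R 0.0857 z 0.1610 thy 1.206 Fcw -7.23 Frad -0.52 Fz 0.43 Mz 0.105 tot 8.46 open 0.0227 q6 -1.07
t: 16.75
tool_pos: [0.5016, 0.1196, 0.161]
orientation: [-0.596, -3.084, 0.004]
force: [-0.0, -7.3, 1.7]
opening: 0.0226
t 16.75 phi 0.329 R 0.0857 z 0.1610 thy 1.189 Fcw -7.28 Frad -0.56 Fz 1.74 Mz 0.076 tot 8.18 open 0.0226 q6 -1.05
t: 16.95
tool_pos: [0.5017, 0.121, 0.161]
orientation: [-0.623, -3.079, 0.004]
force: [-0.4, -7.4, 1.9]
opening: 0.0225
t 16.95 phi 0.346 R 0.0857 z 0.1610 thy 1.171 Fcw -7.39 Frad -0.30 Fz 1.86 Mz 0.011 tot 7.53 open 0.0225 q6 -1.03
0.001 0.005 0.000 0 0 -0.022
0.001 0.010 0.000 0 0 -0.044
0.002 0.015 0.000 0 0 -0.067
```

```bash
python3 -c "
from h import *
lev([.75,1.5,2.25,3],.36);lev([.75,1.5,2.25,3],.41)"; python3 -m handwheel '0.0005 0.004 0 0 0 -0.017; 0.001 0.0075 0 0 0 -0.033; 0.0015 0.011 0 0 0 -0.05; 0.002 0.015 0 0 0 -0.067'; python3 -c "
from h import *
st()"; python3 -m handwheel '0.001 0.004 0 0 0 -0.017; 0.0015 0.0075 0 0 0 -0.033; 0.002 0.011 0 0 0 -0.05; 0.003 0.0145 0 0 0 -0.067'; python3 -c "
from h import *
st();lev([.5,1,1.5,2],.46)"
```

```text
0.000 0.004 0.000 0 0 -0.017
0.001 0.007 0.000 0 0 -0.033
0.001 0.011 0.000 0 0 -0.050
0.002 0.015 0.000 0 0 -0.067
0.001 0.004 0.000 0 0 -0.017
0.001 0.007 0.000 0 0 -0.033
0.002 0.011 0.000 0 0 -0.050
0.003 0.015 0.000 0 0 -0.067
t: 17.35
tool_pos: [0.5022, 0.1255, 0.161]
orientation: [-0.704, -3.061, 0.004]
force: [-0.1, -7.5, 1.0]
opening: 0.0225
t 17.35 phi 0.399 R 0.0857 z 0.1610 thy 1.119 Fcw -7.46 Frad -1.00 Fz 1.05 Mz 0.056 tot 8.11 open 0.0225 q6 -0.97
t: 17.75
tool_pos: [0.503, 0.1298, 0.1609]
orientation: [-0.785, -3.042, 0.005]
force: [-1.0, -7.4, 2.2]
opening: 0.0224
t 17.75 phi 0.450 R 0.0856 z 0.1609 thy 1.066 Fcw -7.46 Frad -0.49 Fz 2.20 Mz 0.054 tot 8.09 open 0.0224 q6 -0.91
0.001 0.002 0.000 0 0 -0.011
0.001 0.005 0.000 0 0 -0.022
0.002 0.007 0.000 0 0 -0.033
0.002 0.010 0.000 0 0 -0.044
```

```bash
python3 -m handwheel '0.001 0.0025 0 0 0 -0.011; 0.001 0.005 0 0 0 -0.022; 0.002 0.007 0 0 0 -0.033; 0.002 0.01 0 0 0 -0.044'; python3 -c "
from h import *
st()"; python3 -m handwheel '0.001 0.0025 0 0 0 -0.011; 0.0015 0.005 0 0 0 -0.022; 0.002 0.007 0 0 0 -0.033; 0.0025 0.0095 0 0 0 -0.044'; python3 -c "
from h import *
st();lev([.5,1,1.5,2],.53)"
```

```text
t: 18.15
tool_pos: [0.5036, 0.1328, 0.1609]
orientation: [-0.837, -3.028, 0.005]
force: [-0.2, -8.1, 1.3]
opening: 0.0226
t 18.15 phi 0.485 R 0.0857 z 0.1609 thy 1.032 Fcw -7.94 Frad -1.68 Fz 1.30 Mz 0.050 tot 8.53 open 0.0226 q6 -0.87
t: 18.55
tool_pos: [0.5043, 0.1356, 0.1609]
orientation: [-0.889, -3.013, 0.005]
force: [-0.8, -8.5, 1.2]
opening: 0.0223
t 18.55 phi 0.519 R 0.0857 z 0.1609 thy 0.997 Fcw -8.45 Frad -1.48 Fz 1.22 Mz 0.027 tot 8.77 open 0.0223 q6 -0.83
0.001 0.002 0.000 0 0 -0.011
0.001 0.005 0.000 0 0 -0.022
0.002 0.007 0.000 0 0 -0.033
0.003 0.009 0.000 0 0 -0.044
```

```bash
python3 -m handwheel '0.0005 0.001 0 0 0 -0.006; 0.001 0.0025 0 0 0 -0.011'; python3 -c "
from h import *
st()"; python3 -m handwheel '0.0005 0.001 0 0 0 -0.006; 0.001 0.0025 0 0 0 -0.011'; python3 -c "
from h import *
st()"
```

```text
t: 18.75
tool_pos: [0.5046, 0.1363, 0.1609]
orientation: [-0.902, -3.009, 0.005]
force: [-1.6, -7.4, 1.9]
opening: 0.0224
t 18.75 phi 0.528 R 0.0857 z 0.1609 thy 0.989 Fcw -7.57 Frad -0.45 Fz 1.91 Mz 0.006 tot 7.64 open 0.0224 q6 -0.82
t: 18.95
tool_pos: [0.5048, 0.1371, 0.1608]
orientation: [-0.915, -3.005, 0.005]
force: [-1.9, -8.4, 1.6]
opening: 0.0222
t 18.95 phi 0.537 R 0.0857 z 0.1608 thy 0.980 Fcw -8.57 Frad -0.54 Fz 1.58 Mz 0.062 tot 9.30 open 0.0222 q6 -0.81
```

```bash
python3 -m handwheel '-0.001 -0.003 0 0 0 0.011; -0.001 -0.005 0 0 0 0.011; -0.001 -0.005 0 0 0 0.011; -0.001 -0.005 0 0 0 0.011' -0.075; python3 -c "
from h import *
st()"; python3 -m handwheel '0 0 0.05 0 0 0; 0 0 0.15 0 0 0; 0 0 0.3 0 0 0; 0 0 0.45 0 0 0; 0 0 0.5 0 0 0'; python3 -m handwheel '-0.08 0.14 0 0 0 0; -0.16 0.28 0 0 0 0; -0.24 0.42 0 0 0 0; -0.32 0.56 0 0 0 0; -0.4 0.7 0 0 0 0';python3 -m handwheel '-0.08 0.14 0 0 0 0; -0.16 0.28 0 0 0 0; -0.24 0.42 0 0 0 0; -0.3 0.5 0 0 0 0; -0.3 0.5 0 0 0 0'
python3 - <<'E'
from h import *
np.set_printoptions(precision=4,suppress=True)
for c,w in(('top',(140,225,170,245)),('side',(130,220,200,285))):
  p,d=snap(c,c+'9'); pts=cloud(c,d,*w)[:,2:]
  kn=pts[(pts[:,2]>.185)&(np.hypot(pts[:,0]-.506,pts[:,1]-.138)<.022)]
  cap=pts[(pts[:,2]>.1575)&(pts[:,2]<.17)&(np.hypot(pts[:,0]-.586,pts[:,1]-.111)<.024)]
  print(c,len(kn),np.median(kn,0),np.percentile(kn[:,2],[50,90]),np.median(cap,0))
a=cv2.imread('pics/side9.png')[110:270,170:350]; b=cv2.imread('pics/top9.png')[110:230,120:300]
cv2.imwrite('pics/f.png',np.hstack([cv2.resize(a,(400,356),interpolation=cv2.INTER_CUBIC),cv2.resize(b,(400,356),interpolation=cv2.INTER_CUBIC)]))
E
```

```text
t: 19.35
tool_pos: [0.505, 0.1374, 0.161]
orientation: [-0.899, -3.01, -0.0]
force: [-0.8, 0.5, -0.8]
opening: 0.048
t 19.35 phi 0.542 R 0.0856 z 0.1610 thy 0.990 Fcw 0.28 Frad 0.92 Fz -0.77 Mz 0.009 tot -0.18 open 0.0480 q6 -0.82
t: 19.85
tool_pos: [0.5068, 0.1377, 0.3183]
orientation: [0.897, 3.002, 0.006]
force: [0.1, -0.1, -1.0]
opening: 0.0499
t: 20.35
tool_pos: [0.3838, 0.3487, 0.3118]
orientation: [0.9, 3.01, 0.001]
force: [0.7, 1.0, -0.2]
opening: 0.0502
t: 20.85
tool_pos: [0.2921, 0.4998, 0.311]
orientation: [-0.892, -3.011, 0.0]
force: [0.3, 0.0, -0.3]
opening: 0.0499
top 47 [0.5012 0.1314 0.1958] [0.1958 0.198 ] [0.5843 0.1116 0.1616]
side 54 [0.5024 0.1263 0.1943] [0.1943 0.1971] [0.5868 0.1077 0.1602]
```

View pics/f.png

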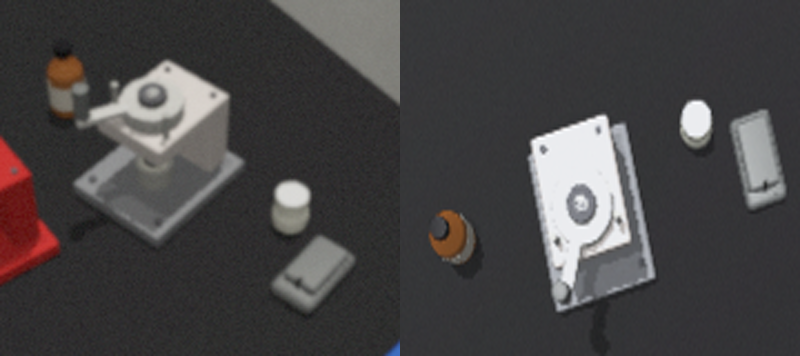

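```bash
python3 - <<'E'
from h import *
a=cv2.imread('pics/top0.png').astype(int);b=cv2.imread('pics/top9.png').astype(int)
for n,(r,c) in dict(bottle=(190,143),jar=(151,253),mouse=(163,281),press=(165,230)).items():
    print(n,abs(a-b)[r-18:r+18,c-14:c+14].max(2).mean(), cv2.phaseCorrelate(a[r-20:r+20,c-16:c+16].mean(2),b[r-20:r+20,c-16:c+16].mean(2))[0])
s=robot.read_state();print(s['t'],s['force'])
print(robot.close_job())
E
```

```text
bottle 1.8402777777777777 (-0.02802931727483582, 0.011991595508845876)
jar 1.7251984126984128 (0.0036270437160812463, 0.03059823521327587)
mouse 1.6676587301587302 (0.05351889422359157, 0.0013468703646140057)
press 1.6974206349206349 (0.017046490174331907, 0.013972456301925007)
20.95 [ 0.06668451 -0.56330254 -0.343262  ]
the job is handed in; nothing more can be done
None
```

I clamped the cell on the white press and handed the job in at about 21 s.

**What I did**
1. Gripped the knob and swung the lever clockwise to its stop.
2. Eased it back about 3° and lifted it about 7 mm. It then turned almost freely.
3. Swung it, held up, to the other stop and let it down. It rested on the crests at first.
4. Pushed it clockwise with loosely set fingers until it snapped into the serrations, then kept tightening slowly.
5. Opened the fingers, rose and moved clear.

**Last checks**
- **Clamping force:** turning took about 6 N while the foot ran free. At the end it took about 8.5 N, averaged over readings of 7.6 to 9.3 N that scatter by about 0.8 N. I did not measure it again after letting go.
- **Lever height:** the knob and cap are within about 1 mm of their heights at the start, so the lever is fully down.
- **Neighbours:** the bottle, jar, mouse and press frame show no shift in the top picture (under 0.1 pixel).
- **Disagreement:** after release, the cameras put the knob about 5 mm (3.5°) behind where the fingers left it. I put this down to the lever settling back within its tooth play, but I did not check it further.
- **Not checked:** I did not look at the contact between foot and cell directly; it is inferred from the rise in force.

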